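# Stack a keyed fittings tray on its base

### The job

Stack the blue tray of fittings on the round base tin with the yellow keys, so that the notches in its skirt drop over the keys and it sits fully home and level, then let go. Keep it level on the way so that its two bottom-bracket shells stay inside, and leave the red tray and everything else on the bench where they are.

Things in the scene. Friction and masses are not known exactly. Their poses are not given: they have to be found in the camera images.
- tray: The blue round tray to be stacked, loose, 132 mm diameter, 0.3 to 0.55 kg plus contents; its wall ends 58 mm above the origin. Origin: centre of its underside (the skirt's lower edge), z up along its axis, x along the handle plate.
- tray_handle (a point): Grip point in the middle of the tray's flat grey handle plate, 80 mm above the tray's origin, axes as the tray's. The plate is 70 mm long along x, 12 mm thick along y, and its top is 15 mm above this point; pinch it from above across y.
- tray_floor (a point): Centre of the underside of the tray's floor, 18 mm above the tray's origin, axes as the tray's. Below it hangs the skirt: inner radius 62 mm, outer 66 mm, 18 mm deep, with three notches 14 mm wide through its full depth, at 0, 120 and 240 degrees from the tray's x.
- base_rim (a point): Centre of the mouth of the fixed open steel base tin, level with its rim, 68 mm above the bench, z up. Tin outer radius 60 mm, on a green foot of 85 mm radius. The tray's skirt slips round the outside of the tin; fully home, the tray's floor rests on the rim (tray origin 18 mm below this point).
- collar_level (a point): Point on the tin's axis, 9 mm below the rim: the height of the tops of three yellow keys, 120 degrees apart, 10 mm wide, out to 71 mm radius, on a fixed black collar. Where round the tin they stand varies and is NOT given by these axes: look, or feel. Off the keys the skirt stops at this height; turned onto them (at most 120 degrees) it drops 9 mm.
- shell0: Bright steel bottom-bracket shell, loose inside the blue tray: a plain ring 28 mm diameter, 24 mm high, 60 g. Origin: centre of its underside.
- shell1: Dark steel bottom-bracket shell, loose in the other half of the blue tray: a plain ring 28 mm diameter, 24 mm high, 60 g. Origin: centre of its underside.
- red_tray: A red tray of the same shape and size with a black handle and no notches in its skirt, loose, about 0.35 kg; it stays where it is. Origin: centre of its underside.
- wrench: Wrench lying on the bench beyond the trays, to be left alone.
- hammer: Hammer lying on the bench on the left, to be left alone.
- file_brush: Brush lying on the bench on the right, to be left alone.
- oil_can: Yellow can, 60 mm diameter, 150 mm high, on the right, to be left alone. Origin: centre of its underside.
- flux_jar: Jar, 64 mm diameter, 75 mm high, beyond the trays, to be left alone. Origin: centre of its underside.
- vee_block: Steel block 50 x 70 x 45 mm beyond the trays, to be left alone. Origin: centre of its underside.

How it is judged:
By the outcome, as a careful person would: the job done as asked, in the order asked, and still so for the second after the job is handed in, with the robot touching nothing.
It also fails if it takes over 51 s, if anything falls off the work surface, if the arm or the gripper's body presses on something with over 40 N, if the wrist force passes 120 N, or if a joint passes its speed limit or range.

### The arm

A 6-joint arm with a two-finger parallel gripper is mounted at the origin on the work surface. World frame = base frame: x ahead of the robot, y to its left, z up, the work surface at z = 0. Lengths are in mm, angles in rad, forces in N, time in s.
With the tool pointing down it reaches from about 275 to 750 mm from the base axis. Payload 10.2 kg.
Tool frame: the origin (TCP) lies between the finger pads; the fingertips stand 14 mm ahead of it and the grasp point (between the pads) lies 5 mm behind it (r.finger_overhang is the distance from the TCP to the fingertips, in mm); z points along the fingers, y is the line along which they close (so a half turn about z gives the same grasp; the last joint's range is limited). The gripper opens to 88 mm and grips with 3 to 60 N. Pads are 18 mm wide; open, the fingers measure 123 mm over their backs; the gripper's body (75 mm by 187 mm) begins 45 mm behind the grasp point.
Start: joints at [-1.402, 0.313, 1.498, -0, 1.331, -0.223], TCP at [200.461, -485.229, 252.72] pointing down, gripper open.
Joint ranges: [-2.94, 2.94], [-0.97, 2.17], [0.19, 2.56], [-1.23, 4.37], [0.02, 3.11], [-2.88, 2.88]. Speed limits (rad/s): [2.39, 2.39, 3.01, 3.14, 3.14, 3.14].

### API

Orientations are given as a rotation vector (axis times angle).
In Python, from cell import sensors, viewer, sign_off, r gives the robot as it stands.
- The arm moves only by the shell command python3 -m pendant 'ROWS' [OPENING] [FORCE]. ROWS is JSON, one flat list of numbers, 6 for each row, row after row: the shift along the tool's x, y, z normalised to -1 to 1, where 1 is 150 mm, then the turn, a rotation vector about the tool's x, y, z normalised to -1 to 1, where 1 is 0.5 rad. In form: [dx, dy, dz, wx, wy, wz, dx, dy, dz, wx, wy, wz, ...]. A call has 1 to 10 rows; each row is the pose to reach, as a shift and turn from the pose commanded when the call began, along the tool's axes at that moment; what a row does not reach only later rows make up. A row lasts 1/8 s, in which the tool goes at most 62.5 mm and 10.7 degrees, less where a joint would pass 70% of its speed; a pose out of reach is approached as far as the arm can. A call with a number of a shift or a turn outside -1 to 1 is refused whole. A call with a gripper value outside its range is refused whole. OPENING is the closure, from -1 (fully open) to 1 (shut), set as the call begins (- or left out, the last holds). The fingers move at their own pace and stop on an object; FORCE is the grip in N (left out, the last holds). Time passes only in rows, so rows that repeat a pose let the fingers close. It gives the time, the measured TCP pose, the force, the opening and the grip force at its end, in the units of the state.
- sensors.get_obs(): the state, without advancing time (a new reading comes with each control period).
- viewer.get_image(name): name is "scene" or "top" or "wrist"; returns a dict with "pixels" (420x560x3 uint8, red, green, blue), "fx", "fy", "cx", "cy" (pixels), "rvec" (rotation vector, rad) and "tvec" (3), from world to camera coordinates, as OpenCV has them; the wrist camera has in their place "tool_from_camera" (4x4, takes a point from camera to tool coordinates, whose origin is the TCP and whose axes are the flange's). Camera axes: x right, y down, z forward; pixel columns grow to the right and rows downward; lengths in mm; the calibration is good to about 2 mm. A picture is of the moment at which its call begins: read the wrist's pose just before it. There is no depth.
- sign_off(): hands the job in; it is judged then, once.
The state is a dict: "time": time; "joints": joint angles; "qvel": joint speeds; "tau": joint torques, N m; "ee_pos": TCP position; "eef_rot": TCP orientation; "wrist_force": force on the tool from outside, world axes, zero at the start; "ft_torque": the same for the moment, N m; "grip_width": finger opening in mm; "gripper_force": force on a finger pad.
Only numpy, scipy, OpenCV 4.12 (cv2) and the standard library are available. Lean on these libraries where they do the work, as an engineer would, in place of code of your own. Each camera call takes 0.05 s, during which the arm holds its last target. There are 200 camera calls.

## Working session

There is one attempt and no reset: what is moved stays moved. The work goes in short steps, Python scripts to look and compute and a shell command to move; the robot and the scene stay as the last step left them, time stands still between calls to the robot, and variables do not carry over. Pictures are saved under pics/ and viewed, at most 10 in all, crops included, and the job is handed in when it is done.

```bash
ls; mkdir -p pics; cat > h.py <<'E'
import numpy as np, cv2
from cell import sensors, viewer, sign_off, r
def cam(name):
    o=sensors.get_obs(); im=viewer.get_image(name)
    K=np.array([[im['fx'],0,im['cx']],[0,im['fy'],im['cy']],[0,0,1.]])
    if name=='wrist':
        R=cv2.Rodrigues(np.array(o['eef_rot'],float))[0]; T=np.array(im['tool_from_camera'])
        Rwc=R@T[:3,:3]; c=R@T[:3,3]+np.array(o['ee_pos'])
    else:
        Rc=cv2.Rodrigues(np.array(im['rvec'],float))[0]; Rwc=Rc.T; c=-Rc.T@np.array(im['tvec'],float)
    return im['pixels'],K,Rwc,c
def ray(c4,uv,z):
    _,K,R,c=c4; d=R@np.linalg.inv(K)@np.array([uv[0],uv[1],1.]); return c+d*(z-c[2])/d[2]
def proj(c4,p):
    _,K,R,c=c4; q=K@(R.T@(np.array(p,float)-c)); return q[:2]/q[2]
def save(name,p): cv2.imwrite('pics/'+name,p[...,::-1])
E
python3 - <<'E'
from h import *
a=cam('top');b=cam('scene')
save('top.png',a[0]);save('scene.png',b[0])
print(a[3],b[3]);print(sensors.get_obs())
E
```

```text
pics
[ 442.76770117    9.42229903 1121.38879934] [1394.02623851 -609.6202332  1248.38519922]
{'time': 0.1, 'joints': array([-1.40240518e+00,  3.13360758e-01,  1.49832303e+00, -1.59935499e-05,
        1.33100735e+00, -2.23400318e-01]), 'qvel': array([ 0.00062354, -0.00137384, -0.000811  , -0.00049235,  0.00221261,
       -0.00053509]), 'tau': array([ 2.57537053e-03, -4.02807784e+01, -2.52646923e+01,  6.96019828e-02,
        3.42028798e-02, -5.51344237e-05]), 'ee_pos': array([ 200.41995222, -485.02681593,  252.24966266]), 'eef_rot': array([-3.08042700e+00, -6.11288018e-01, -2.30537780e-05]), 'wrist_force': array([-0.35474329, -0.48160824,  0.84202021]), 'ft_torque': array([ 0.00923116, -0.00677579, -0.02195597]), 'gripper_force': 0.0, 'grip_width': 88.09268801517298}
```

View pics/top.png

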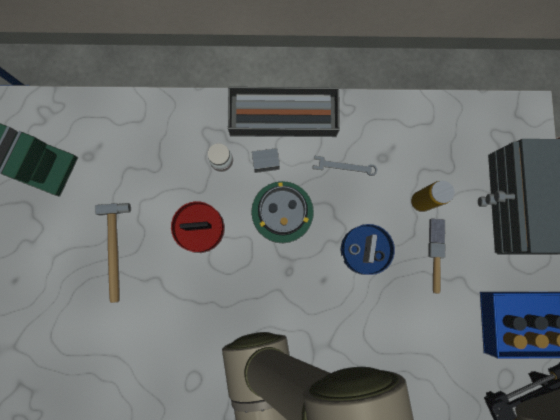

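View pics/scene.png

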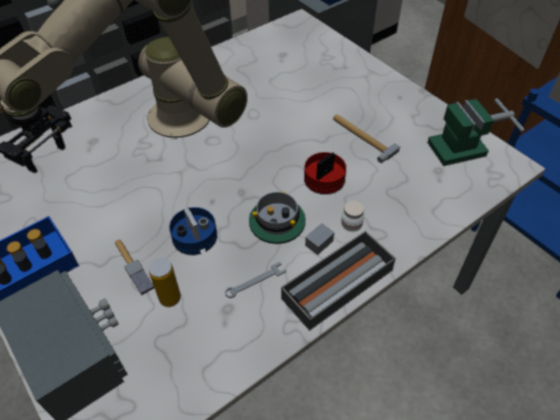

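The top view shows the blue tray at about (368,249) with its handle near-vertical in the image. The tin is at (282,211), with keys near (280,185), (307,219) and (256,220). The red tray is at (198,227) and the can at (430,195). Next I'll measure from these.

```bash
python3 - <<'E'
from h import *
a=cam('top'); hsv=cv2.cvtColor(a[0],cv2.COLOR_RGB2HSV)
def comps(m,z,box,amin=4):
    M=np.zeros_like(m);x0,y0,x1,y1=box;M[y0:y1,x0:x1]=m[y0:y1,x0:x1]
    n,l,s,c=cv2.connectedComponentsWithStats(M)
    for i in range(1,n):
        if s[i,4]>=amin: print(c[i].round(1),s[i,4],ray(a,c[i],z).round(1))
    return M
print('blue');B=comps(cv2.inRange(hsv,(100,120,40),(125,255,255)),58,(320,200,410,290),30)
c=max(cv2.findContours(B,0,2)[0],key=cv2.contourArea);(u,R)=cv2.minEnclosingCircle(cv2.convexHull(c));print(u,R,ray(a,u,58))
print('yellow');comps(cv2.inRange(hsv,(18,120,120),(35,255,255)),59,(245,175,320,250))
print('green');G=comps(cv2.inRange(hsv,(50,80,30),(90,255,255)),5,(240,170,325,255),30)
c=max(cv2.findContours(G,0,2)[0],key=cv2.contourArea);e=cv2.fitEllipse(cv2.convexHull(c));print(e,ray(a,e[0],5))
crop=a[0][165:290,230:420];save('crop.png',cv2.resize(crop,None,fx=4,fy=4,interpolation=2))
E
```

```text
blue
[366.3 248.8] 1408 [ 490.  -234.1   58. ]
[378.4 255.4] 32 [ 473.  -265.1   58. ]
(366.9565124511719, 249.5) 25.961442947387695 [ 488.27210842 -235.83621069   58.        ]
yellow
[280. 184.] 9 [659.4 -11.4  59. ]
[283.5 220.4] 31 [563.4 -20.5  59. ]
[305.5 219.3] 14 [566.4 -77.5  59. ]
[262.1 223.4] 14 [555.6  35.   59. ]
green
[280.8 216.3] 864 [580.8 -14.5   5. ]
((281.87896728515625, 211.6845245361328), (59.84349822998047, 60.40275192260742), 115.88201904296875) [593.47620443 -17.54001395   5.        ]
```

View pics/crop.png

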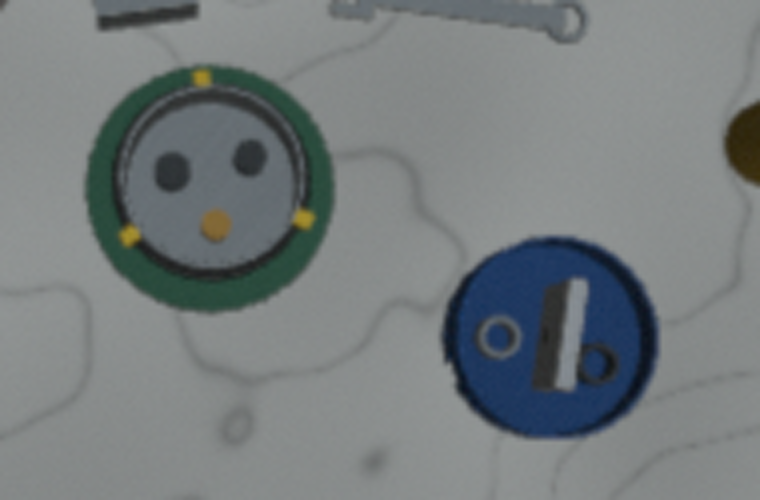

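The crop shows the keys at tin angle ≈5.6° mod 120. The tray's handle is at about -6°, and a notch is visible on its left-lower side at crop (455,375), about 112°, so its x points to -6°. I'll move above the tray for a wrist view.

```bash
python3 -m pendant '[0.4,-0.13,0,0,0,0, 0.8,-0.267,0,0,0,0, 0.8,-0.267,0,0,0,0]' 0.0 20 && python3 -m pendant '[0.4,-0.13,0,0,0,0, 0.8,-0.267,0,0,0,0, 0.8,-0.267,0,0,0,0]' && python3 -m pendant '[0.3,-0.1,0,0,0,0.3, 0.6,-0.2,0,0,0,0.6, 0.8,-0.267,0,0,0,0.9, 0.8,-0.267,0,0,0,1, 0.8,-0.267,0,0,0,1, 0.8,-0.267,0,0,0,1]'
python3 - <<'E'
from h import *
a=cam('wrist');save('w1.png',a[0]);print(a[3],proj(a,(488,-236,58)),proj(a,(488,-236,95)))
E
```

```text
time: 0.52
ee_pos: [298.3, -400.0, 252.8]
eef_rot: [-3.08, -0.619, -0.001]
wrist_force: [0.6, -0.9, -0.5]
grip_width: 60.3
gripper_force: 0.0
time: 0.9
ee_pos: [393.3, -317.8, 252.6]
eef_rot: [-3.08, -0.618, -0.0]
wrist_force: [-0.6, 0.3, 0.2]
grip_width: 43.8
gripper_force: 0.0
time: 1.65
ee_pos: [486.8, -237.8, 252.7]
eef_rot: [3.137, -0.171, -0.0]
wrist_force: [0.1, 0.2, -0.6]
grip_width: 44.2
gripper_force: 0.0
[ 569.769805   -247.27759504  383.93812381] [275.66798351 179.51884164] [275.37618276 190.0857777 ]
```

View pics/w1.png

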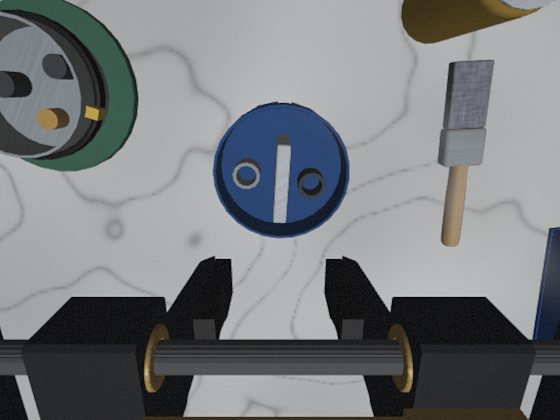

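The wrist view shows the tray centred at about (281,170). The white handle top runs from (284,145) to (280,222). I'll fit both.

```bash
cat > tray.py <<'E'
from h import *
def tray(a,box=(200,90,365,250),zh=95,zr=58):
    x0,y0,x1,y1=box; hsv=cv2.cvtColor(a[0],cv2.COLOR_RGB2HSV)
    M=np.zeros(hsv.shape[:2],np.uint8); M[y0:y1,x0:x1]=cv2.inRange(hsv,(100,100,25),(125,255,255))[y0:y1,x0:x1]
    h=cv2.convexHull(max(cv2.findContours(M,0,2)[0],key=cv2.contourArea))
    W=np.array([ray(a,p[0],zr)[:2] for p in h],np.float32); c,R=cv2.minEnclosingCircle(W)
    F=np.zeros_like(M);cv2.fillPoly(F,[h],255);F=cv2.erode(F,np.ones((25,25)))
    m=cv2.inRange(hsv,(0,0,170),(180,50,255))&F
    k=max(cv2.findContours(m,0,1)[0],key=cv2.contourArea)
    rw=cv2.minAreaRect(np.array([ray(a,p[0],zh)[:2] for p in k],np.float32)); print('rim',c,R); print('handle',rw)
E
python3 - <<'E'
from tray import *
a=cam('wrist');tray(a);o=sensors.get_obs();print(o['ee_pos'],o['eef_rot'])
hsv=cv2.cvtColor(a[0],cv2.COLOR_RGB2HSV);print(cv2.moments(cv2.inRange(hsv,(18,120,120),(35,255,255))[100:130,75:110],True)['m00'])
E
```

```text
rim (493.1763916015625, -241.2589111328125) 66.02472686767578
handle ((491.92730712890625, -241.5190887451172), (9.672540664672852, 66.54589080810547), 80.33494567871094)
[ 486.90971795 -237.40686799  252.71820576] [ 3.13692174e+00 -1.70591725e-01 -1.14525722e-04]
152.0
```

```bash
python3 -m pendant '[0.04,0.023,0.33,0,0,0.115, 0.04,0.023,0.6,0,0,0.115, 0.04,0.023,0.6,0,0,0.115, 0.04,0.023,0.6,0,0,0.115]'
python3 - <<'E'
from tray import *
a=cam('wrist');save('w2.png',a[0]);tray(a,(120,20,440,300));o=sensors.get_obs();print(o['ee_pos'],o['eef_rot'])
E
```

```text
time: 2.25
ee_pos: [493.4, -241.4, 164.5]
eef_rot: [3.129, -0.26, 0.003]
wrist_force: [-0.6, -0.6, 0.8]
grip_width: 44.4
gripper_force: 0.0
rim (494.0931701660156, -242.06956481933594) 67.08724975585938
handle ((492.70367431640625, -241.789306640625), (9.937251091003418, 65.32023620605469), 80.12016296386719)
[ 493.54492033 -241.45488829  164.78190027] [ 3.12895293 -0.25980073  0.0043803 ]
```

View pics/w2.png

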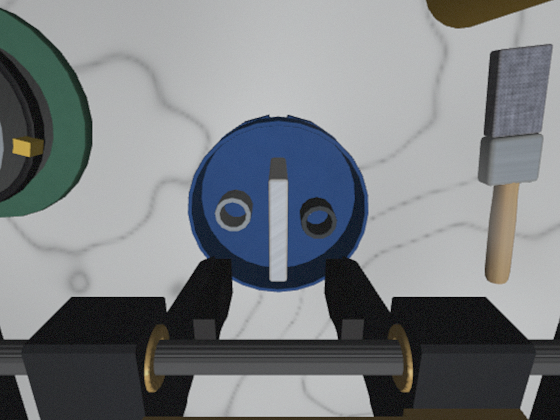

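The handle is vertical in the image and centred at x≈278. The notch at the far edge, (278,118), confirms the +x direction. I'll descend and grip.

```bash
python3 -m pendant '[0,0,0.25,0,0,0, 0,0,0.45,0,0,0, 0,0,0.57,0,0,0, 0,0,0.57,0,0,0, 0,0,0.57,0,0,0]' && python3 -m pendant '[0,0,0,0,0,0,0,0,0,0,0,0,0,0,0,0,0,0,0,0,0,0,0,0,0,0,0,0,0,0,0,0,0,0,0,0]' 1 40
```

```text
time: 2.92
ee_pos: [493.6, -241.3, 78.9]
eef_rot: [3.129, -0.26, 0.004]
wrist_force: [-0.4, -0.0, 0.3]
grip_width: 43.8
gripper_force: 0.0
time: 3.68
ee_pos: [493.0, -240.9, 77.4]
eef_rot: [3.131, -0.26, 0.0]
wrist_force: [-0.6, 0.3, 2.7]
grip_width: 11.6
gripper_force: 40.0
```

```bash
python3 -m pendant '[0,0,-0.05,0,0,0, 0,0,-0.18,0,0,0, 0,0,-0.35,0,0,0, 0,0,-0.52,0,0,0, 0,0,-0.67,0,0,0, 0,0,-0.73,0,0,0, 0,0,-0.73,0,0,0]' && python3 -m pendant '[-0.01,-0.04,0,0,0,0, -0.05,-0.14,0,0,0,0, -0.1,-0.29,0,0,0,0, -0.14,-0.44,0,0,0,0, -0.18,-0.59,0,0,0,0, -0.21,-0.69,0,0,0,0, -0.215,-0.72,0,0,0,0, -0.215,-0.72,0,0,0,0]' && python3 -m pendant '[-0.01,-0.04,0,0,0,-0.03, -0.05,-0.14,0,0,0,-0.1, -0.1,-0.29,0,0,0,-0.2, -0.14,-0.44,0,0,0,-0.3, -0.18,-0.59,0,0,0,-0.4, -0.21,-0.69,0,0,0,-0.5, -0.215,-0.72,0,0,0,-0.527, -0.215,-0.72,0,0,0,-0.527, -0.215,-0.72,0,0,0,-0.527]'
python3 - <<'E'
from tray import *
a=cam('wrist');save('w3.png',a[0]);o=sensors.get_obs();print(o['ee_pos'],o['eef_rot'])
for p in [(593.5,-17.5,68)]: print(proj(a,p))
E
```

```text
time: 4.55
ee_pos: [492.8, -240.7, 186.5]
eef_rot: [-3.131, 0.26, 0.0]
wrist_force: [-0.0, 0.0, -5.9]
grip_width: 11.8
gripper_force: 40.0
time: 5.55
ee_pos: [479.0, -129.0, 186.8]
eef_rot: [3.131, -0.26, 0.0]
wrist_force: [-0.5, 0.2, -5.7]
grip_width: 11.6
gripper_force: 40.0
time: 6.68
ee_pos: [465.0, -17.6, 186.7]
eef_rot: [3.138, 0.152, 0.0]
wrist_force: [0.5, 0.5, -5.4]
grip_width: 11.5
gripper_force: 40.0
[464.99614665 -17.63732241 186.69226828] [ 3.13783974e+00  1.51961085e-01 -4.55526563e-07]
[296.84610709  15.65468888]
```

View pics/w3.png

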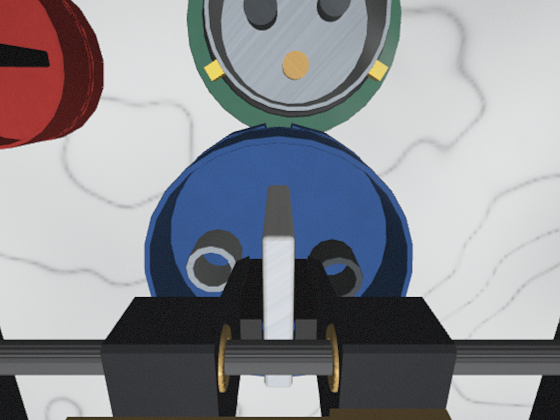

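The wrist view shows keys at (214,70) and (378,70), the tin to the right of the tool centreline, and the held tray level with both shells inside. Next I'll measure the keys and the held tray's rim in this camera.

```bash
python3 - <<'E'
from h import *
from scipy.optimize import least_squares
a=cam('wrist');o=sensors.get_obs();hsv=cv2.cvtColor(a[0],cv2.COLOR_RGB2HSV)
def fit(P,R=None):
    f=lambda v:np.hypot(P[:,0]-v[0],P[:,1]-v[1])-(R or v[2])
    s=least_squares(f,[*P.mean(0)]+([] if R else [60]),loss='soft_l1');return s.x.round(2),np.abs(s.fun).mean().round(2)
def keys(a,box):
    hsv=cv2.cvtColor(a[0],cv2.COLOR_RGB2HSV);x0,y0,x1,y1=box
    m=np.zeros(hsv.shape[:2],np.uint8);m[y0:y1,x0:x1]=cv2.inRange(hsv,(20,110,110),(35,255,255))[y0:y1,x0:x1]
    n,l,s,c=cv2.connectedComponentsWithStats(m)
    return [(ray(a,c[i],59).round(1),s[i,4]) for i in range(1,n) if s[i,4]>6]
print(keys(a,(190,40,400,110)));print('top',keys(cam('top'),(245,175,320,250)))
g=cv2.inRange(hsv,(60,80,30),(90,255,200)); g[:, :150]=0
ks=cv2.convexHull(np.vstack(cv2.findContours(g[:115],0,1)[0])).reshape(-1,2)
ks=ks[(ks[:,1]>5)&(ks[:,1]<110)]; print('foot',fit(np.array([ray(a,p,5)[:2] for p in ks])),fit(np.array([ray(a,p,5)[:2] for p in ks]),85))
b=cv2.inRange(hsv,(100,100,25),(125,255,255))
h=cv2.convexHull(max(cv2.findContours(b[:290],0,1)[0],key=cv2.contourArea)).reshape(-1,2)
h=h[(h[:,1]<240)&(h[:,1]>150)]
z=58+109
P=np.array([ray(a,p,z)[:2] for p in h]);print('tray rim',len(P),fit(P),fit(P,66),o['ee_pos'])
E
```

```text
[(array([556.2,  35.7,  59. ]), np.int32(245)), (array([567.1, -77.4,  59. ]), np.int32(214))]
top [(array([659.1, -11.9,  59. ]), np.int32(10)), (array([566.4, -77.3,  59. ]), np.int32(17)), (array([563.4, -20.6,  59. ]), np.int32(28))]
foot (array([596.08, -17.66,  85.58]), np.float64(0.11)) (array([595.14, -17.62]), np.float64(0.34))
tray rim 15 (array([466.97, -17.75,  63.83]), np.float64(0.37)) (array([463.5 , -18.07]), np.float64(0.76)) [464.96293221 -17.5896665  186.68294202]
```

```bash
python3 -m pendant '[0.05,0.005,0,0,0,0, 0.17,0.017,0,0,0,0, 0.32,0.03,0,0,0,0, 0.5,0.05,0,0,0,0, 0.67,0.065,0,0,0,0, 0.8,0.078,0,0,0,0, 0.859,0.084,0,0,0,0, 0.859,0.084,0,0,0,0, 0.859,0.084,0,0,0,0]' && python3 -m pendant '[0,0,0.05,0,0,0, 0,0,0.13,0,0,0, 0,0,0.2,0,0,0, 0,0,0.24,0,0,0, 0,0,0.25,0,0,0, 0,0,0.25,0,0,0]' && python3 -m pendant '[0,0,0.01,0,0,0, 0,0,0.02,0,0,0, 0,0,0.03,0,0,0, 0,0,0.04,0,0,0, 0,0,0.04,0,0,0]'
```

```text
time: 7.95
ee_pos: [593.9, -17.0, 186.7]
eef_rot: [-3.138, -0.153, 0.001]
wrist_force: [-0.3, -0.2, -5.4]
grip_width: 11.7
gripper_force: 40.0
time: 8.7
ee_pos: [594.5, -17.1, 149.4]
eef_rot: [3.138, 0.154, 0.001]
wrist_force: [-0.1, -0.2, -4.6]
grip_width: 11.6
gripper_force: 40.0
time: 9.32
ee_pos: [594.4, -17.1, 143.1]
eef_rot: [3.138, 0.154, 0.0]
wrist_force: [1.7, 0.6, -5.9]
grip_width: 11.6
gripper_force: 40.0
```

```bash
python3 -m pendant '[0,0.003,0.01,0,0,0, 0,0.003,0.02,0,0,0, 0,0.003,0.03,0,0,0, 0,0.003,0.04,0,0,0, 0,0.003,0.04,0,0,0]' && python3 -m pendant '[0,0,0.007,0,0,0, 0,0,0.014,0,0,0, 0,0,0.02,0,0,0, 0,0,0.02,0,0,0]'
```

```text
time: 9.95
ee_pos: [594.4, -17.5, 137.1]
eef_rot: [-3.138, -0.154, -0.0]
wrist_force: [1.2, 1.7, -6.2]
grip_width: 11.5
gripper_force: 40.0
time: 10.45
ee_pos: [594.4, -17.5, 134.2]
eef_rot: [-3.138, -0.154, -0.0]
wrist_force: [1.4, 0.8, -5.2]
grip_width: 11.6
gripper_force: 40.0
```

```bash
python3 -m pendant '[0,0,0.01,0,0,0, 0,0,0.02,0,0,0, 0,0,0.03,0,0,0, 0,0,0.035,0,0,0, 0,0,0.035,0,0,0]' && python3 -m pendant '[0,0,0.006,0,0,0, 0,0,0.012,0,0,0, 0,0,0.017,0,0,0, 0,0,0.017,0,0,0, 0,0,0.017,0,0,0]'
```

```text
time: 11.08
ee_pos: [594.4, -17.5, 128.9]
eef_rot: [-3.138, -0.154, 0.0]
wrist_force: [1.5, 1.4, -5.7]
grip_width: 11.6
gripper_force: 40.0
time: 11.7
ee_pos: [594.7, -17.5, 127.4]
eef_rot: [3.138, 0.154, 0.002]
wrist_force: [-0.4, 3.6, 5.6]
grip_width: 11.6
gripper_force: 40.0
```

It is seated at the predicted height (127.4), with firm contact. I'll release and retreat.

```bash
python3 -m pendant '[0,0,0,0,0,0,0,0,0,0,0,0,0,0,0,0,0,0,0,0,0,0,0,0,0,0,0,0,0,0]' 0.1 && python3 -m pendant '[0,0,-0.1,0,0,0, 0,0,-0.3,0,0,0, 0,0,-0.6,0,0,0, 0,0,-0.85,0,0,0, 0,0,-0.85,0,0,0]' && python3 -m pendant '[-0.3,0,0,0,0,0, -0.6,0,0,0,0,0, -0.8,0,0,0,0,0, -0.8,0,0,0,0,0]'
python3 - <<'E'
from h import *
a=cam('wrist');b=cam('scene');save('f.png',np.vstack([a[0][:320],cv2.resize(b[0][130:270,130:375],(560,320))])[:,:])
print(cv2.imwrite('pics/f2.png',cv2.resize(cv2.imread('pics/f.png'),(525,600))))
E
```

```text
time: 12.32
ee_pos: [594.4, -17.6, 126.4]
eef_rot: [3.138, 0.154, -0.0]
wrist_force: [0.1, 0.1, -0.8]
grip_width: 39.8
gripper_force: 0.0
time: 12.95
ee_pos: [595.3, -17.6, 258.0]
eef_rot: [3.136, 0.154, 0.01]
wrist_force: [0.4, -0.3, 0.0]
grip_width: 39.5
gripper_force: 0.0
time: 13.45
ee_pos: [473.8, -29.2, 254.1]
eef_rot: [-3.138, -0.153, 0.0]
wrist_force: [0.1, -0.2, -0.4]
grip_width: 39.7
gripper_force: 0.0
True
```

View pics/f2.png

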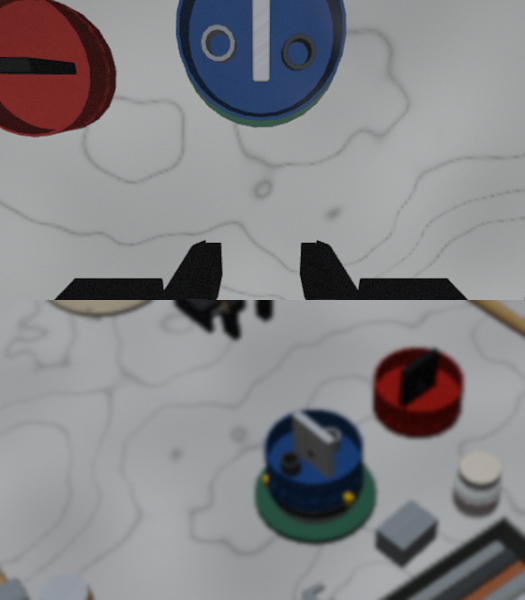

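The tray sits level on the tin. The keys protrude through the skirt notches at (265,478) and (348,497), both shells are upright inside, and the red tray is in place.

```bash
python3 -c "
from cell import sign_off
print(sign_off())"
```

```text
the job is handed in; nothing more can be done
None
```

The blue tray is stacked fully home and level over the yellow keys with both shells inside, released and handed in at about 13.5 s; nothing else was moved.

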